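Run the test carriage home with its lock button held down

TASK

On the test slide, press the large lock-release button on the carriage with the fingertips and, keeping it fully down, slide the carriage along its rail until it rests against the contact block at the end. Then let the button spring back up so that the carriage is locked there, and move clear. Leave the circuit board lying in its nest and do not disturb the things around the slide.

Things in the scene. Friction and masses are not known exactly. Their poses are not given: they have to be found in the camera images.
- button_top (a point): centre of the top of the black ribbed square lock-release button (40 x 40 mm) at the carriage's trailing end. Its x axis is the direction in which the carriage must slide (level); z is up. Top 62 mm above the table when up, 56 mm when fully down: 6 mm straight down against a spring, 4 N to start, 6.5 N fully down. The point moves with carriage and button
- thumb_plate (a point): steel upright plate fixed on the carriage just ahead (+x of button_top) of the button, 56 mm wide across the travel, 4 mm thick, top 88 mm above the table (26 mm above the raised button). The point is the middle of its top edge on the face towards the button, 23.5 mm ahead of the button's centre. A fingertip standing on the button can push the carriage along against this face
- carriage_front (a point): centre of the leading end face of the aluminium carriage plate (124 mm long, 80 mm wide, top 42 mm above the table), 98 mm ahead of the button's centre, 36 mm above the table. x axis = direction of travel, z up. The carriage can only slide along the rail
- stop_face (a point): end stop: centre of the rubber bumper's face on the contact block, a grey block (44 mm along the rail, 88 mm wide, 71 mm tall) fixed across the rail ahead of the carriage. 36 mm above the table; x axis = direction of travel. The carriage is home when carriage_front meets this point. The distance to go at the start differs from run to run, 110 to 170 mm
- carriage (a joint): how far the carriage has slid from its start, m: 0 at the start, growing towards the contact block
- release (a joint): how far the lock-release button is pressed, m: 0 up, 0.006 fully down. Up, a toothed catch locks the carriage rigidly (1 to 2 mm of play); pressed over 4 mm the catch is clear and the carriage slides with a drag of about 2 N. Let up on the way, the catch rises and stops the carriage at the next tooth. At the contact block it catches again if let up with the carriage fully home
- board_mid (a point): dark green circuit board (56 x 64 x 4 mm, with parts up to 18 mm high on it, 70 g) lying loose in the black-rimmed nest on the leading half of the carriage, just beyond the thumb plate; the point is 4 mm above its underside, at the board's centre. z up when it lies flat. It rides along
- carton_mid (a point): loose cardboard carton 85 x 60 x 35 mm lying beside the slide, its centre; to be left alone
- sounder_mid (a point): loose round alarm sounder, 56 mm across at the foot, 50 mm tall, standing beside the slide, its centre; to be left alone
- driver_mid (a point): loose screwdriver, 175 mm long with a 22 mm square-section black handle, lying beside the slide; the point is about its middle; to be left alone
There are look-alikes about, which are no part of the job. Of the things like the part that bears board_mid, leave any that is yellow; of the rest the larger one is meant.

How it is judged:
By the outcome, as a careful person would: the job done as asked, in the order asked, and still so for the second after the job is handed in, with the robot touching nothing.
It also fails if it takes over 42 s, if anything falls off the work surface, if the arm or the gripper's body presses on something with over 40 N, if the wrist force passes 120 N, or if a joint passes its speed limit or range.

ROBOT

A 6-joint arm with a two-finger parallel gripper is mounted at the origin on the work surface. World frame = base frame: x ahead of the robot, y to its left, z up, the work surface at z = 0. Lengths are in m, angles in rad, forces in N, time in s.
With the tool pointing down it reaches from about 0.3 to 0.775 m from the base axis. Payload 14.6 kg.
Tool frame: the origin (TCP) lies midway between the tips of the shut fingers; the grasp point (between the pads) lies 19 mm behind it (grasp_offset is the distance from the TCP to the grasp point, in m); z points along the fingers, y is the line along which they close (so a half turn about z gives the same grasp; the last joint's range is limited). The gripper opens to 94 mm and grips with 3 to 60 N. Pads are 16 mm wide; open, the fingers measure 119 mm over their backs; the gripper's body (75 mm by 177 mm) begins 78 mm behind the grasp point.
Start: joints at [1.15, 0.3, 1.521, -0, 1.321, -0.067], TCP at [0.191, 0.516, 0.174] pointing down, gripper open.
Joint ranges: [-3.03, 3.03], [-0.79, 2.21], [0.23, 2.52], [-1.04, 4.18], [0, 3.07], [-2.55, 2.55]. Speed limits (rad/s): [2.22, 2.22, 2.57, 3.14, 3.14, 3.14].

INTERFACE

Orientations are given as [roll, pitch, yaw] about the fixed x, y, z axes, in that order (R = Rz(yaw) Ry(pitch) Rx(roll)).
In Python, from station import * gives the robot as it stands. The module is installed in compiled form; this text tells all that it offers.
- The arm moves only by the tool send_rows, never from a script. Its argument "rows" is a list of rows, each an object of numbers: "dx", "dy", "dz": the shift along the tool's x, y, z in mm; "roll": the turn about the tool's z in degrees; "jaw": the closure, from -1 (fully open) to 1 (shut). In form: [{"dx": .., "dy": .., "dz": .., "roll": .., "jaw": ..}, ...]. A call has 1 to 12 rows; each row shifts and turns the commanded pose from where the row before left it, along the tool's axes as they then stand; what a row does not reach is not made up. A row lasts 1/12 s, in which the tool goes at most 41.7 mm and 7.16 degrees, less where a joint would pass 70% of its speed; a pose out of reach is approached as far as the arm can. A call is refused whole if a number of a shift passes 41.7 or a number of a turn 7.16, either way. A call with a gripper value outside its range is refused whole. The fingers move at their own pace and stop on an object; "force" is the grip in N (left out, the last holds). Time passes only in rows, so rows that do not move let the fingers close. It gives the time, the measured TCP pose, the force, the opening and the grip force at its end, in the units of the state.
- get_obs(): the state, without advancing time (a new reading comes with each control period).
- camera(name): name is "scene" or "side" or "wrist"; returns a dict with "frame" (420x560x3 uint8, red, green, blue), "z_map" (420x560 float32, m along the optical axis (not along the pixel's ray), 0 where there is no reading), "camera_matrix" (3x3 intrinsics, pixels), "D" ([k1, k2, p1, p2, k3] as OpenCV has them; the pictures are not rectified), "rvec" (rotation vector, rad) and "tvec" (3), from world to camera coordinates, as OpenCV has them. Camera axes: x right, y down, z forward; pixel columns grow to the right and rows downward; lengths in m; the calibration is good to about 2 mm. A picture is of the moment at which its call begins.
- hand_in(): hands the job in; it is judged then, once.
The state is a dict: "time_s": time; "qpos": joint angles; "joint_vel": joint speeds; "tau": joint torques, N m; "ee_pos": TCP position; "eef_rot": TCP orientation; "force": force on the tool from outside, world axes, zero at the start; "moment": the same for the moment, N m; "grip_width": finger opening in m; "grip_force": force on a finger pad.
Only numpy, scipy, OpenCV 4.12 (cv2) and the standard library are available. Lean on these libraries where they do the work, as an engineer would, in place of code of your own. Each camera call takes 0.05 s, during which the arm holds its last target. There are 200 camera calls.

## Working session

There is one attempt and no reset: what is moved stays moved. The work goes in short steps, Python scripts to look and compute and a tool call to move; the robot and the scene stay as the last step left them, time stands still between calls to the robot, and variables do not carry over. Pictures are saved under pics/ and viewed, at most 10 in all, crops included, and the job is handed in when it is done.

Besides the shell and the picture viewer there is one more tool, called as name(argument=value, ...), one argument or row to a line, values as JSON. send_rows: Moves the arm, as the interface text tells. Its arguments: {"type":"object","properties":{"rows":{"type":"array"},"force":{"type":"number"}},"required":["rows"]}

```bash
mkdir -p pics; cat > h.py <<'E'
import numpy as np, cv2
from station import *
def pts(c):
    """world xyz for each pixel from z_map"""
    h,w=c["z_map"].shape
    u,v=np.meshgrid(np.arange(w),np.arange(h))
    n=cv2.undistortPoints(np.stack([u,v],-1).reshape(-1,1,2).astype(np.float64),c["camera_matrix"],np.array(c["D"],float)).reshape(h,w,2)
    z=c["z_map"][...,None]
    P=np.concatenate([n*z,z],-1)
    R=cv2.Rodrigues(np.array(c["rvec"],float))[0]
    return (P-np.array(c["tvec"]).reshape(3))@R
def save(n,im): cv2.imwrite("pics/"+n,cv2.cvtColor(im,cv2.COLOR_RGB2BGR))
E
python3 - <<'E'
from h import *
import pickle
a={n:camera(n) for n in("scene","side")}
pickle.dump(a,open("a.pkl","wb"))
for n in a: save(n+"0.png",a[n]["frame"])
o=get_obs();print(o["time_s"],o["ee_pos"],o["eef_rot"],o["force"],o["grip_width"])
E
```

```text
0.1 [0.19047308 0.5156987  0.17316418] [-3.14061601e+00 -1.72008359e-05  2.78780052e+00] [-0.1889908  -0.4893526  -1.21621048] 0.09392851240713387
```

View pics/scene0.png

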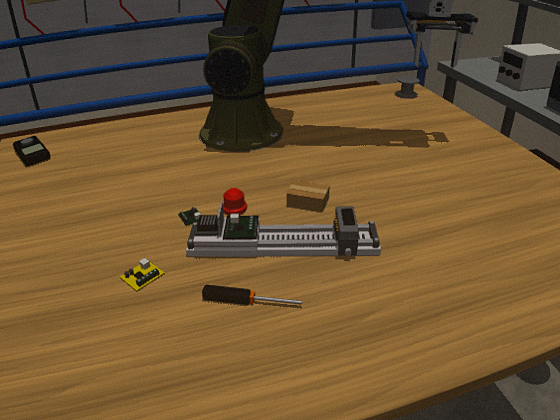

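View pics/side0.png

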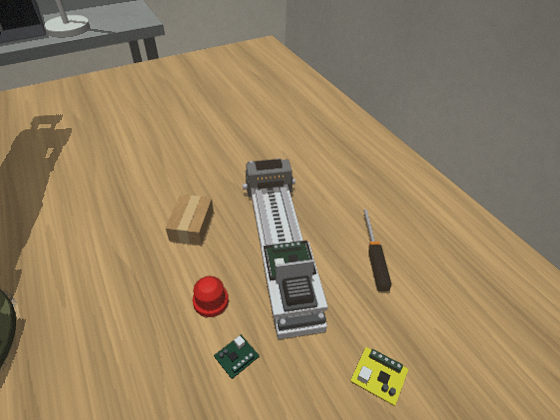

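The scene view shows the slide at about (190–380, 205–258). In the side view:
- button at (299,290), thumb plate at (296,268), contact block at (270,175)
- carton at (190,219), sounder at (210,295), screwdriver at (377,250)

There are three boards in the side view: yellow (380,375), a small green one loose on the table (237,355), and the larger green one in the nest (290,258). The one in the nest is meant, since it isn't yellow and is the larger of the two green ones. I'll confirm that in a crop.

```bash
python3 - <<'E'
from h import *
import pickle
a=pickle.load(open("a.pkl","rb"))
c=a["side"];im=c["frame"]
save("crop1.png",cv2.resize(im[140:390,190:350],None,fx=2.4,fy=2.4,interpolation=cv2.INTER_CUBIC))
for n in a:
    c=a[n];P=pts(c);z=P[...,2]
    print(n,"cam",-cv2.Rodrigues(np.array(c["rvec"]))[0].T@np.array(c["tvec"]).ravel())
    box=(slice(140,340),slice(235,335)) if n=="side" else (slice(200,262),slice(180,390))
    m=np.zeros(z.shape,bool);m[box]=1
    for nm,lo,hi in(("btn",.057,.067),("plate",.082,.095),("block",.067,.076),("carr",.038,.046)):
        k=(m&(z>lo)&(z<hi)).astype(np.uint8)
        N,L,S,C=cv2.connectedComponentsWithStats(k)
        for i in range(1,N):
            if S[i,4]>25:
                Q=P[L==i];r=cv2.minAreaRect((Q[:,:2]*1000).astype(np.float32))
                print(nm,S[i],np.round(Q.mean(0),4),"rect",np.round(r[0],1),np.round(r[1],1),round(r[2],1))
E
```

```text
scene cam [ 1.23934062 -0.25451979  0.57689817]
btn [335 207  24  27 336] [0.6037 0.0662 0.0622] rect [594.8  71.8] [36.2 83.1] 72.4
btn [197 211  27  19 274] [ 0.5137 -0.1814  0.0601] rect [ 512.7 -179.9] [47.4 52.8] 71.3
btn [231 214   8   4  26] [ 0.5066 -0.1304  0.058 ] rect [ 507.6 -130.7] [14.1 12.7] 68.6
plate [217 202   6  18  43] [ 0.5194 -0.1591  0.0852] rect [ 519.3 -159.3] [ 4.3 52.9] 71.1
block [218 208   6  18  26] [ 0.5239 -0.1595  0.0714] rect [ 518.5 -157.3] [ 3.5 57.3] 68.7
block [341 209  14  16 168] [0.5954 0.0735 0.0687] rect [594.9  73.7] [21.5 50.9] 72.2
carr [193 216  67  27 908] [ 0.5377 -0.1425  0.0425] rect [ 520.9 -149.3] [124.9  83. ] 71.7
carr [334 221  24  22 105] [0.6207 0.0561 0.0418] rect [606.1  53.6] [76.7 32.7] 13.3
side cam [ 0.32902028 -0.44439505  0.55147852]
btn [247 160  46  19 447] [0.5889 0.0647 0.0633] rect [592.9  70.5] [37.5 84.3] 69.1
btn [275 258  10  10  54] [ 0.5075 -0.1288  0.0597] rect [ 507.8 -130.3] [14.4 13.8] 72.2
btn [276 269  38  35 788] [ 0.5086 -0.1812  0.0621] rect [ 509. -181.] [45.2 54.5] 71.5
plate [277 260  38   9 164] [ 0.5167 -0.1608  0.0863] rect [ 517.3 -160.3] [ 5.5 55.1] 71.5
block [256 159  27  11 221] [0.593  0.0724 0.0702] rect [593.4  73.4] [24.5 49.7] 73.0
block [276 267  38   9 134] [ 0.5154 -0.1613  0.0716] rect [ 515.8 -161.3] [ 3.8 54.8] 69.8
carr [247 178  46   9 174] [0.586  0.0549 0.042 ] rect [586.2  54.6] [12.4 86.5] 67.2
carr [294 242  21  19 133] [ 0.5588 -0.1214  0.0443] rect [ 557.4 -118.7] [35.7 29.6] 76.5
carr [ 262  246   65   71 1120] [ 0.5055 -0.1649  0.0428] rect [ 519.8 -150.6] [122.7  79.7] 71.9
```

View pics/crop1.png

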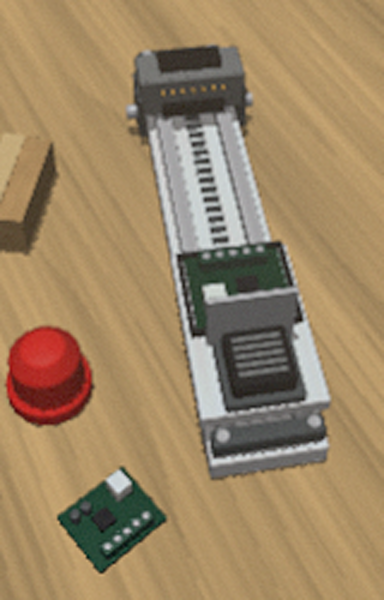

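The crop confirms it: the large green board lies in the nest ahead of the thumb plate. The small green board is loose on the table.

| Feature | Measured | Check |
|---|---|---|
| Travel direction | 71.8° | – |
| Carriage | 125 x 83 mm | Given as 124 x 80 |
| Button top | (0.5095, -0.184, 0.062) | Height matches |
| Plate | 25 mm ahead of button, 0.086 high | Matches |
| Contact block centre | 270 mm ahead | Matches, about 145 mm to go |

Tool y is already nearly along the travel. I'll close the fingers and move above the button.

send_rows(
  rows=[
    {"roll": -2.07,"jaw": 1},
    {"dx": -21.5,"dy": -23,"jaw": 1},
    {"dx": -21.5,"dy": -23,"jaw": 1},
    {"dx": -21.5,"dy": -23,"jaw": 1},
    {"dx": -21.5,"dy": -23,"jaw": 1},
    {"dx": -21.5,"dy": -23,"jaw": 1},
    {"dx": -21.5,"dy": -23,"jaw": 1},
    {"dx": -21.5,"dy": -23,"jaw": 1},
    {"dx": -21.5,"dy": -23,"jaw": 1},
    {"dx": -21.5,"dy": -23,"jaw": 1},
    {"dx": -21.5,"dy": -23,"jaw": 1},
    {"dx": -21.5,"dy": -23,"jaw": 1},
  ],
  force=30,
)

```text
invalid input at $.rows[0]: expected keys dx, dy, dz, roll, jaw
```

send_rows(
  rows=[
    {"dx": -21.5,"dy": -23,"jaw": 1},
    {"dx": -21.5,"dy": -23,"jaw": 1},
    {"dx": -21.5,"dy": -23,"jaw": 1},
    {"dx": -21.5,"dy": -23,"jaw": 1},
    {"dx": -21.5,"dy": -23,"jaw": 1},
    {"dx": -21.5,"dy": -23,"jaw": 1},
    {"dx": -21.5,"dy": -23,"jaw": 1},
    {"dx": -21.5,"dy": -23,"jaw": 1},
    {"dx": -21.5,"dy": -23,"jaw": 1},
    {"dx": -21.5,"dy": -23,"jaw": 1},
    {"dx": -21.5,"dy": -23,"jaw": 1},
    {"jaw": 1},
  ],
)

```text
invalid input at $.rows[0]: expected keys dx, dy, dz, roll, jaw
```

send_rows(
  rows=[
    {"dx": 0,"dy": 0,"dz": 0,"roll": -2.07,"jaw": 1},
    {"dx": -21.5,"dy": -23,"dz": 0,"roll": 0,"jaw": 1},
    {"dx": -21.5,"dy": -23,"dz": 0,"roll": 0,"jaw": 1},
    {"dx": -21.5,"dy": -23,"dz": 0,"roll": 0,"jaw": 1},
    {"dx": -21.5,"dy": -23,"dz": 0,"roll": 0,"jaw": 1},
    {"dx": -21.5,"dy": -23,"dz": 0,"roll": 0,"jaw": 1},
    {"dx": -21.5,"dy": -23,"dz": 0,"roll": 0,"jaw": 1},
    {"dx": -21.5,"dy": -23,"dz": 0,"roll": 0,"jaw": 1},
    {"dx": -21.5,"dy": -23,"dz": 0,"roll": 0,"jaw": 1},
    {"dx": -21.5,"dy": -23,"dz": 0,"roll": 0,"jaw": 1},
    {"dx": -21.5,"dy": -23,"dz": 0,"roll": 0,"jaw": 1},
    {"dx": -21.5,"dy": -23,"dz": 0,"roll": 0,"jaw": 1},
  ],
  force=30,
)

```text
time_s: 1.1
ee_pos: [0.3364, 0.2002, 0.1736]
eef_rot: [-3.142, -0.0, 2.824]
force: [0.5, 0.5, 0.4]
grip_width: 0.0176
grip_force: 0.0
```

send_rows(
  rows=[
    {"dx": -21.5,"dy": -23,"dz": 0,"roll": 0,"jaw": 1},
    {"dx": -21.5,"dy": -23,"dz": 0,"roll": 0,"jaw": 1},
    {"dx": -21.5,"dy": -23,"dz": 0,"roll": 0,"jaw": 1},
    {"dx": -21.5,"dy": -23,"dz": 0,"roll": 0,"jaw": 1},
    {"dx": -21.5,"dy": -23,"dz": 0,"roll": 0,"jaw": 1},
    {"dx": -21.5,"dy": -23,"dz": 0,"roll": 0,"jaw": 1},
    {"dx": -21.5,"dy": -23,"dz": 0,"roll": 0,"jaw": 1},
    {"dx": -21.5,"dy": -23,"dz": 0,"roll": 0,"jaw": 1},
    {"dx": -21.5,"dy": -23,"dz": 0,"roll": 0,"jaw": 1},
    {"dx": -21.5,"dy": -23,"dz": 0,"roll": 0,"jaw": 1},
    {"dx": -21.5,"dy": -23,"dz": 0,"roll": 0,"jaw": 1},
    {"dx": 0,"dy": 0,"dz": 0,"roll": 0,"jaw": 1},
  ],
)

```text
time_s: 2.1
ee_pos: [0.4828, -0.1162, 0.173]
eef_rot: [-3.141, -0.001, 2.821]
force: [-0.6, 0.3, -1.3]
grip_width: 0.0004
grip_force: 0.0
```

send_rows(
  rows=[
    {"dx": -23.35,"dy": -25.5,"dz": 0,"roll": 0,"jaw": 1},
    {"dx": -23.35,"dy": -25.5,"dz": 0,"roll": 0,"jaw": 1},
    {"dx": 0,"dy": 0,"dz": 20,"roll": 0,"jaw": 1},
    {"dx": 0,"dy": 0,"dz": 30,"roll": 0,"jaw": 1},
    {"dx": 0,"dy": 0,"dz": 20,"roll": 0,"jaw": 1},
    {"dx": 0,"dy": 0,"dz": 0,"roll": 0,"jaw": 1},
    {"dx": 0,"dy": 0,"dz": 0,"roll": 0,"jaw": 1},
  ],
)

```text
time_s: 2.68
ee_pos: [0.5099, -0.1751, 0.1035]
eef_rot: [3.141, -0.002, 2.824]
force: [0.4, -1.0, 1.0]
grip_width: 0.0003
grip_force: 0.0
```

```bash
python3 - <<'E'
from h import *
o=get_obs();print(o["ee_pos"],o["eef_rot"],o["force"])
c=camera("side");s=camera("scene")
def uv(c,p): return cv2.projectPoints(np.array([p],float),c["rvec"],c["tvec"],c["camera_matrix"],np.array(c["D"]))[0].ravel().round(1)
print(uv(c,o["ee_pos"]),uv(s,o["ee_pos"]))
A=cv2.resize(c["frame"][200:340,220:350],None,fx=3,fy=4,interpolation=cv2.INTER_CUBIC)
B=cv2.resize(s["frame"][150:260,170:270],None,fx=4,fy=560/110,interpolation=cv2.INTER_CUBIC)
save("hover.png",np.hstack([A,B]))
E
```

```text
[ 0.5099179  -0.17511287  0.10347413] [ 3.14138221e+00 -1.74850561e-03  2.82412133e+00] [ 0.38428334 -0.97691131  0.98287205]
[297. 266.] [209.7 201.2]
```

View pics/hover.png

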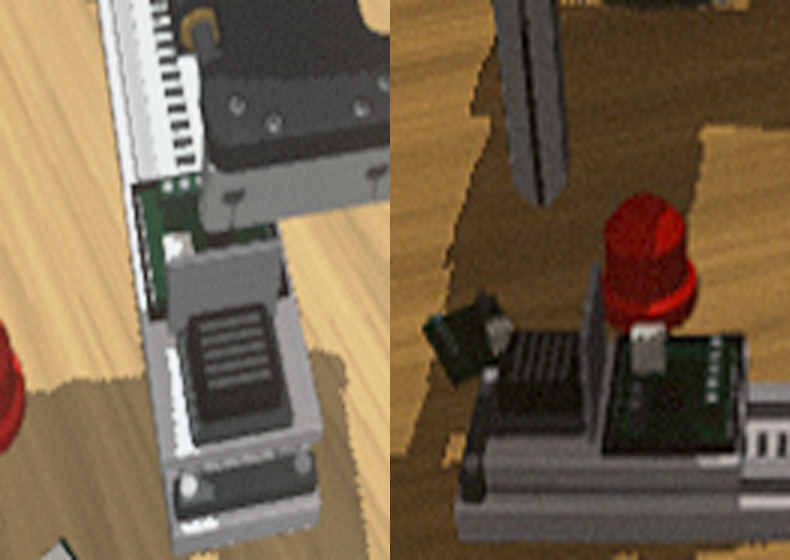

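The fingertips look higher in the picture than the reported TCP projects. I'll measure the tip's height from depth.

```bash
python3 - <<'E'
from h import *
s=camera("scene");P=pts(s);print(np.round(P[180:196:2,206:212:2],4).reshape(-1,3,3)[:, :, :].tolist())
c=camera("side");P2=pts(c)
for v in range(240,270,3): print(v,[P2[v,u].round(3).tolist() for u in (290,296,302,308)])
w=camera("wrist");save("wrist.png",w["frame"]);print(-cv2.Rodrigues(np.array(w["rvec"]))[0].T@np.array(w["tvec"]).ravel(), get_obs()["ee_pos"],get_obs()["time_s"])
E
```

```text
[[[0.5178, -0.1779, 0.1554], [0.5204, -0.1746, 0.1562], [0.5228, -0.1713, 0.1569]], [[0.5191, -0.1785, 0.152], [0.5233, -0.1754, 0.1538], [0.5224, -0.1716, 0.1525]], [[0.518, -0.1789, 0.1472], [0.5212, -0.1756, 0.1483], [0.5236, -0.1722, 0.1491]], [[0.5193, -0.1795, 0.1438], [0.5214, -0.176, 0.1442], [0.5241, -0.1727, 0.1451]], [[0.5222, -0.1802, 0.1413], [0.5196, -0.1763, 0.1389], [0.5242, -0.1732, 0.141]], [[0.5192, -0.1804, 0.1352], [0.2974, -0.1528, -0.0018], [0.2994, -0.1482, -0.0016]], [[0.3043, -0.1589, -0.0022], [0.3076, -0.1545, -0.0011], [0.306, -0.1495, -0.0031]], [[0.3141, -0.1605, -0.0016], [0.3165, -0.156, -0.0011], [0.3172, -0.1513, -0.0017]]]
240 [[0.454, -0.243, 0.264], [0.456, -0.25, 0.27], [0.461, -0.252, 0.27], [0.466, -0.254, 0.269]]
243 [[0.453, -0.245, 0.262], [0.458, -0.248, 0.263], [0.463, -0.25, 0.262], [0.469, -0.252, 0.261]]
246 [[0.455, -0.242, 0.253], [0.457, -0.249, 0.26], [0.467, -0.245, 0.251], [0.473, -0.247, 0.249]]
249 [[0.456, -0.241, 0.248], [0.461, -0.243, 0.247], [0.467, -0.246, 0.246], [0.473, -0.247, 0.244]]
252 [[0.456, -0.241, 0.242], [0.462, -0.243, 0.241], [0.467, -0.246, 0.241], [0.473, -0.247, 0.24]]
255 [[0.456, -0.242, 0.239], [0.461, -0.244, 0.238], [0.468, -0.245, 0.236], [0.56, -0.13, 0.045]]
258 [[0.53, -0.124, 0.049], [0.539, -0.128, 0.048], [0.548, -0.131, 0.047], [0.557, -0.135, 0.046]]
261 [[0.527, -0.128, 0.048], [0.536, -0.132, 0.047], [0.528, -0.161, 0.086], [0.535, -0.165, 0.087]]
264 [[0.509, -0.158, 0.088], [0.518, -0.161, 0.086], [0.525, -0.165, 0.085], [0.534, -0.167, 0.083]]
267 [[0.509, -0.159, 0.082], [0.517, -0.162, 0.08], [0.526, -0.165, 0.078], [0.534, -0.167, 0.076]]
[ 0.43611901 -0.14967264  0.31534108] [ 0.51084217 -0.17564821  0.10499965] 2.9333
```

View pics/wrist.png

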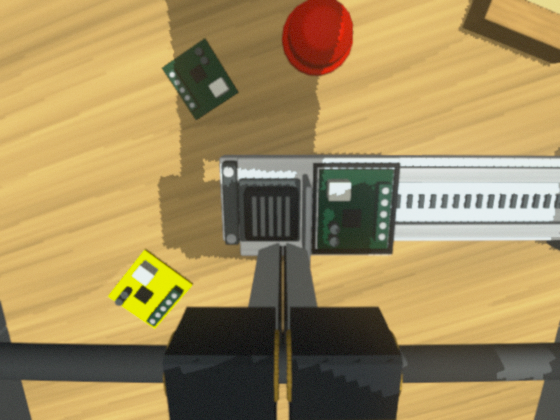

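```bash
python3 - <<'E'
from h import *
import pickle
w=camera("wrist");P=pts(w)
for u,v in((50,200),(270,212),(450,100),(283,250),(283,258),(276,270),(290,270),(276,290),(220,340),(340,340)): print((u,v),P[v,u].round(4))
o=get_obs();print(o["ee_pos"],o["eef_rot"],o["qpos"],o["time_s"])
R=cv2.Rodrigues(np.array(w["rvec"]))[0];print(R.round(3))
a=pickle.load(open("a.pkl","rb"));s=a["scene"]
for p in([.19,.516,.174],[.19,.516,.207]): print(cv2.projectPoints(np.array([p]),s["rvec"],s["tvec"],s["camera_matrix"],np.array(s["D"]))[0].ravel())
s=camera("scene");Q=pts(s)
for v in range(165,195,2): print(v,[Q[v,u].round(4).tolist() for u in(204,208,210)])
E
```

```text
(50, 200) [ 0.45   -0.3764 -0.0006]
(270, 212) [ 0.5061 -0.1819  0.0616]
(450, 100) [ 0.4775 -0.0144 -0.0012]
(283, 250) [ 0.5051 -0.1718  0.1422]
(283, 258) [ 0.5045 -0.1717  0.1536]
(276, 270) [ 0.503  -0.1745  0.1679]
(290, 270) [ 0.5045 -0.1685  0.1688]
(276, 290) [ 0.5027 -0.174   0.1866]
(220, 340) [ 0.4765 -0.1764  0.2512]
(340, 340) [ 0.4838 -0.1529  0.2517]
[ 0.51071165 -0.1756151   0.1047775 ] [-3.14143768e+00  1.75204777e-03  2.82406422e+00] [-3.99012899e-01  3.43431404e-01  1.63110526e+00 -1.28950333e-05
  1.16529714e+00 -1.65227558e+00] 2.9833
[[ 0.312  0.95   0.001]
 [ 0.913 -0.3    0.277]
 [ 0.263 -0.085 -0.961]]
[432.94261315  75.86544824]
[434.59057781  64.36193093]
165 [[0.5181, -0.1782, 0.1868], [0.5234, -0.1717, 0.1884], [0.5231, -0.1681, 0.1876]]
167 [[0.5194, -0.1788, 0.1835], [0.521, -0.1718, 0.1831], [0.5218, -0.1684, 0.1829]]
169 [[0.518, -0.1791, 0.1787], [1.2393, -0.2545, 0.5769], [0.5233, -0.169, 0.1796]]
171 [[0.519, -0.1796, 0.1753], [0.5219, -0.1728, 0.1755], [0.522, -0.1692, 0.1749]]
173 [[0.5201, -0.1802, 0.1718], [0.523, -0.1734, 0.1721], [0.5231, -0
[... 171 characters left out ...]
1706, 0.1631]]
179 [[0.5183, -0.1814, 0.1585], [0.521, -0.1744, 0.1586], [0.5246, -0.1712, 0.16]]
181 [[0.5191, -0.1819, 0.1548], [0.5205, -0.1748, 0.1542], [0.5234, -0.1715, 0.1552]]
183 [[0.5183, -0.1823, 0.1502], [0.5231, -0.1756, 0.1515], [0.5205, -0.1716, 0.1492]]
185 [[0.5206, -0.183, 0.1473], [0.5219, -0.1759, 0.1466], [0.5215, -0.1722, 0.1457]]
187 [[0.5197, -0.1834, 0.1426], [0.5225, -0.1764, 0.1428], [0.5227, -0.1728, 0.1421]]
189 [[0.5191, -0.1838, 0.138], [0.5206, -0.1767, 0.1374], [0.5212, -0.1731, 0.137]]
191 [[0.2996, -0.1629, -0.0013], [0.3006, -0.1534, -0.0027], [0.3032, -0.1489, -0.002]]
193 [[0.3064, -0.1642, -0.0027], [0.3103, -0.155, -0.0022], [0.3121, -0.1505, -0.0021]]
```

All three cameras agree the visible tips are about 0.137 high, roughly 32 mm above the reported TCP z. The tips' x and y agree. So I won't rely on the reported z, and will feel for contact by force: back off 4 mm from the plate, then come down in stages.

send_rows(
  rows=[
    {"dx": 0,"dy": -4,"dz": 0,"roll": 0,"jaw": 1},
    {"dx": 0,"dy": 0,"dz": 12,"roll": 0,"jaw": 1},
    {"dx": 0,"dy": 0,"dz": 12,"roll": 0,"jaw": 1},
    {"dx": 0,"dy": 0,"dz": 10,"roll": 0,"jaw": 1},
    {"dx": 0,"dy": 0,"dz": 0,"roll": 0,"jaw": 1},
    {"dx": 0,"dy": 0,"dz": 0,"roll": 0,"jaw": 1},
  ],
)

```text
time_s: 3.53
ee_pos: [0.5088, -0.1794, 0.0695]
eef_rot: [3.142, -0.001, 2.824]
force: [0.5, -0.8, 0.2]
grip_width: 0.0006
grip_force: 0.0
```

```bash
python3 - <<'E'
from h import *
o=get_obs();print(o["ee_pos"],o["force"])
s=camera("scene");Q=pts(s)
for v in range(186,216,2): print(v,[Q[v,u].round(3).tolist() for u in(203,207,211)])
f=np.array([get_obs()["force"] for _ in range(1)]);print(f)
save("near.png",cv2.resize(s["frame"][150:260,170:270],None,fx=5,fy=5,interpolation=cv2.INTER_CUBIC))
E
```

```text
[ 0.50882818 -0.17938424  0.06951009] [ 0.45324385 -0.82174605  0.23876891]
186 [[0.517, -0.185, 0.144], [0.518, -0.178, 0.143], [0.522, -0.171, 0.144]]
188 [[0.519, -0.185, 0.14], [0.52, -0.178, 0.14], [0.524, -0.171, 0.14]]
190 [[0.516, -0.186, 0.134], [0.522, -0.179, 0.136], [0.522, -0.172, 0.135]]
192 [[0.518, -0.186, 0.132], [0.521, -0.179, 0.131], [0.523, -0.172, 0.131]]
194 [[0.519, -0.187, 0.128], [0.52, -0.18, 0.127], [0.525, -0.173, 0.128]]
196 [[0.518, -0.187, 0.123], [0.521, -0.18, 0.123], [0.521, -0.173, 0.122]]
198 [[0.518, -0.188, 0.118], [0.518, -0.18, 0.117], [0.521, -0.173, 0.117]]
200 [[0.518, -0.188, 0.114], [0.52, -0.181, 0.114], [0.522, -0.174, 0.114]]
202 [[0.517, -0.189, 0.109], [0.517, -0.181, 0.108], [0.523, -0.174, 0.11]]
204 [[0.515, -0.189, 0.103], [0.517, -0.182, 0.103], [0.523, -0.175, 0.105]]
206 [[0.361, -0.176, -0.003], [0.368, -0.167, -0.0], [0.368, -0.158, -0.002]]
208 [[0.372, -0.177, -0.001], [0.375, -0.168, -0.001], [0.377, -0.16, -0.002]]
210 [[0.379, -0.178, -0.002], [0.377, -0.169, -0.005], [0.383, -0.161, -0.003]]
212 [[0.386, -0.18, -0.002], [0.389, -0.171, -0.002], [0.389, -0.162, -0.004]]
214 [[0.394, -0.181, -0.002], [0.398, -0.173, -0.002], [0.399, -0.164, -0.002]]
[[ 0.59516712 -0.21716135 -0.65283696]]
```

View pics/near.png

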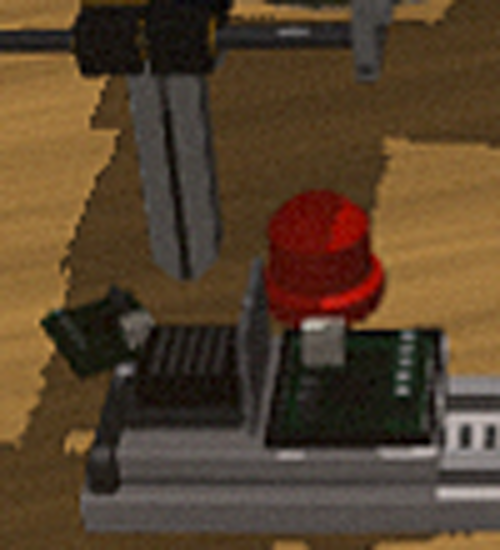

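The picture shows the tips in clear air about 35 mm above the button, at around (185,275) in the crop, and well behind the plate. There is no contact force. The offset is confirmed at about 31 mm, so contact should come near a reported z of 0.031.

send_rows(
  rows=[
    {"dx": 0,"dy": 0,"dz": 8,"roll": 0,"jaw": 1},
    {"dx": 0,"dy": 0,"dz": 8,"roll": 0,"jaw": 1},
    {"dx": 0,"dy": 0,"dz": 8,"roll": 0,"jaw": 1},
    {"dx": 0,"dy": 0,"dz": 4,"roll": 0,"jaw": 1},
    {"dx": 0,"dy": 0,"dz": 4,"roll": 0,"jaw": 1},
    {"dx": 0,"dy": 0,"dz": 0,"roll": 0,"jaw": 1},
    {"dx": 0,"dy": 0,"dz": 0,"roll": 0,"jaw": 1},
  ],
)

```text
time_s: 4.17
ee_pos: [0.509, -0.1793, 0.0375]
eef_rot: [3.142, -0.0, 2.824]
force: [0.5, 0.4, -0.1]
grip_width: 0.0006
grip_force: 0.0
```

send_rows(
  rows=[
    {"dx": 0,"dy": 0,"dz": 1.5,"roll": 0,"jaw": 1},
    {"dx": 0,"dy": 0,"dz": 1.5,"roll": 0,"jaw": 1},
    {"dx": 0,"dy": 0,"dz": 0,"roll": 0,"jaw": 1},
    {"dx": 0,"dy": 0,"dz": 0,"roll": 0,"jaw": 1},
  ],
)

```text
time_s: 4.5
ee_pos: [0.509, -0.1793, 0.0347]
eef_rot: [-3.142, 0.0, 2.824]
force: [1.3, 0.0, 0.9]
grip_width: 0.0003
grip_force: 0.0
```

send_rows(
  rows=[
    {"dx": 0,"dy": 0,"dz": 1.5,"roll": 0,"jaw": 1},
    {"dx": 0,"dy": 0,"dz": 1.5,"roll": 0,"jaw": 1},
    {"dx": 0,"dy": 0,"dz": 0,"roll": 0,"jaw": 1},
    {"dx": 0,"dy": 0,"dz": 0,"roll": 0,"jaw": 1},
  ],
)

```text
time_s: 4.83
ee_pos: [0.509, -0.1793, 0.0315]
eef_rot: [3.142, -0.0, 2.824]
force: [-0.1, 0.6, 0.4]
grip_width: 0.0004
grip_force: 0.0
```

send_rows(
  rows=[
    {"dx": 0,"dy": 0,"dz": 1,"roll": 0,"jaw": 1},
    {"dx": 0,"dy": 0,"dz": 1,"roll": 0,"jaw": 1},
    {"dx": 0,"dy": 0,"dz": 0,"roll": 0,"jaw": 1},
    {"dx": 0,"dy": 0,"dz": 0,"roll": 0,"jaw": 1},
  ],
)

```text
time_s: 5.17
ee_pos: [0.5092, -0.1794, 0.0299]
eef_rot: [-3.142, 0.0, 2.824]
force: [-1.1, -0.9, 4.1]
grip_width: 0.0003
grip_force: 1.9
```

send_rows(
  rows=[
    {"dx": 0,"dy": 0,"dz": 1,"roll": 0,"jaw": 1},
    {"dx": 0,"dy": 0,"dz": 1,"roll": 0,"jaw": 1},
    {"dx": 0,"dy": 0,"dz": 0,"roll": 0,"jaw": 1},
    {"dx": 0,"dy": 0,"dz": 0,"roll": 0,"jaw": 1},
  ],
)

```text
time_s: 5.5
ee_pos: [0.5091, -0.1794, 0.0277]
eef_rot: [-3.142, 0.0, 2.824]
force: [-1.3, -1.8, 4.3]
grip_width: 0.0007
grip_force: 2.4
```

Contact came at a reported z of about 0.031, with 4 N. I'll press on to the stop.

send_rows(
  rows=[
    {"dx": 0,"dy": 0,"dz": 1,"roll": 0,"jaw": 1},
    {"dx": 0,"dy": 0,"dz": 1,"roll": 0,"jaw": 1},
    {"dx": 0,"dy": 0,"dz": 0,"roll": 0,"jaw": 1},
    {"dx": 0,"dy": 0,"dz": 0,"roll": 0,"jaw": 1},
  ],
)

```text
time_s: 5.83
ee_pos: [0.5091, -0.1794, 0.0258]
eef_rot: [-3.141, 0.0, 2.824]
force: [-0.2, -0.9, 5.2]
grip_width: 0.0003
grip_force: 2.8
```

send_rows(
  rows=[
    {"dx": 0,"dy": 0,"dz": 1,"roll": 0,"jaw": 1},
    {"dx": 0,"dy": 0,"dz": 0,"roll": 0,"jaw": 1},
    {"dx": 0,"dy": 0,"dz": 0,"roll": 0,"jaw": 1},
  ],
)

```text
time_s: 6.08
ee_pos: [0.5092, -0.1794, 0.0248]
eef_rot: [-3.141, 0.0, 2.824]
force: [-1.0, -1.0, 5.5]
grip_width: 0.0005
grip_force: 3.0
```

send_rows(
  rows=[
    {"dx": 0,"dy": 0,"dz": 0.6,"roll": 0,"jaw": 1},
    {"dx": 0,"dy": 0,"dz": 0,"roll": 0,"jaw": 1},
    {"dx": 0,"dy": 0,"dz": 0,"roll": 0,"jaw": 1},
  ],
)

```text
time_s: 6.33
ee_pos: [0.5092, -0.1794, 0.0243]
eef_rot: [-3.141, 0.0, 2.824]
force: [-2.1, -0.6, 6.2]
grip_width: 0.0006
grip_force: 3.4
```

send_rows(
  rows=[
    {"dx": 0,"dy": 0,"dz": 0.4,"roll": 0,"jaw": 1},
    {"dx": 0,"dy": 0,"dz": 0,"roll": 0,"jaw": 1},
    {"dx": 0,"dy": 0,"dz": 0,"roll": 0,"jaw": 1},
  ],
)

```text
time_s: 6.58
ee_pos: [0.5093, -0.1795, 0.0242]
eef_rot: [-3.141, 0.001, 2.824]
force: [-2.7, -1.1, 10.4]
grip_width: 0.0007
grip_force: 5.1
```

The button bottoms out at 0.0242 with 10 N. I'll add a little margin and slide along tool y.

send_rows(
  rows=[
    {"dx": 0,"dy": 2,"dz": 0.3,"roll": 0,"jaw": 1},
    {"dx": 0,"dy": 2,"dz": 0,"roll": 0,"jaw": 1},
    {"dx": 0,"dy": 2,"dz": 0,"roll": 0,"jaw": 1},
    {"dx": 0,"dy": 3,"dz": 0,"roll": 0,"jaw": 1},
    {"dx": 0,"dy": 3,"dz": 0,"roll": 0,"jaw": 1},
    {"dx": 0,"dy": 3,"dz": 0,"roll": 0,"jaw": 1},
  ],
)

```text
time_s: 7.08
ee_pos: [0.514, -0.1652, 0.0241]
eef_rot: [-3.141, 0.001, 2.824]
force: [-3.4, -1.1, 12.2]
grip_width: 0.0003
grip_force: 6.4
```

```bash
cat > m.py <<'E'
from h import *
# carriage centre from points at carriage-top height in the scene view, button and plate from their heights
s=camera("scene");P=pts(s);z=P[...,2];d=np.array([np.cos(np.radians(71.8)),np.sin(np.radians(71.8))])
def al(Q): return (Q[...,:2]-np.array([.5095,-.1842]))@d*1000
n=np.array([-d[1],d[0]]);lat=(P[...,:2]-np.array([.5095,-.1842]))@n*1000
m=(abs(z-.042)<.004)&(abs(lat)<42);k=m.astype(np.uint8)
a=al(P[m]);print("carriage top along",np.percentile(a,[1,5,95,99]).round(1))
o=get_obs();print("tcp along",al(o["ee_pos"]),o["ee_pos"],o["force"],o["time_s"])
E
python3 m.py
```

```text
carriage top along [ -8.1   1.6 251.8 281.5]
tcp along 19.921792297306503 [ 0.51411812 -0.16474744  0.0241387 ] [-3.07735351  0.31284614 12.48880681] 7.1333
```

The carriage is moving: the TCP has gone 15 mm, with the button held down at 12 N. I'll carry on.

send_rows(
  rows=[
    {"dx": 0,"dy": 4,"dz": 0,"roll": 0,"jaw": 1},
    {"dx": 0,"dy": 6,"dz": 0,"roll": 0,"jaw": 1},
    {"dx": 0,"dy": 6,"dz": 0,"roll": 0,"jaw": 1},
    {"dx": 0,"dy": 6,"dz": 0,"roll": 0,"jaw": 1},
    {"dx": 0,"dy": 6,"dz": 0,"roll": 0,"jaw": 1},
    {"dx": 0,"dy": 6,"dz": 0,"roll": 0,"jaw": 1},
    {"dx": 0,"dy": 6,"dz": 0,"roll": 0,"jaw": 1},
    {"dx": 0,"dy": 4,"dz": 0,"roll": 0,"jaw": 1},
  ],
)

```text
time_s: 7.8
ee_pos: [0.5278, -0.123, 0.0242]
eef_rot: [-3.141, 0.001, 2.824]
force: [-3.4, -0.1, 14.2]
grip_width: 0.0002
grip_force: 6.5
```

```bash
python3 m.py; python3 - <<'E'
from h import *
s=camera("scene");c=camera("side")
save("mid.png",np.hstack([cv2.resize(s["frame"][150:270,180:400],(440,240)),cv2.resize(c["frame"][120:340,200:360],(330,454))[:240]]) if 0 else cv2.resize(s["frame"][140:270,180:400],None,fx=3,fy=3))
E
```

```text
carriage top along [ 36.5  45.3 250.7 279.7]
tcp along 64.40362570165122 [ 0.5279726  -0.1224782   0.02415048] [-2.94613198  2.92745737 11.97871196] 7.85
```

View pics/mid.png

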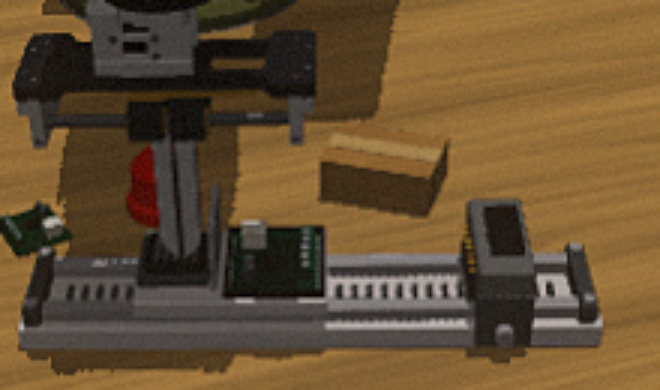

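The picture shows the carriage riding with the fingertips, at about (178,250) in the crop, and the board still in its nest. The carriage has gone about 60 mm and has about 85 mm left.

send_rows(
  rows=[
    {"dx": 0,"dy": 4,"dz": 0,"roll": 0,"jaw": 1},
    {"dx": 0,"dy": 6,"dz": 0,"roll": 0,"jaw": 1},
    {"dx": 0,"dy": 6,"dz": 0,"roll": 0,"jaw": 1},
    {"dx": 0,"dy": 6,"dz": 0,"roll": 0,"jaw": 1},
    {"dx": 0,"dy": 6,"dz": 0,"roll": 0,"jaw": 1},
    {"dx": 0,"dy": 6,"dz": 0,"roll": 0,"jaw": 1},
    {"dx": 0,"dy": 6,"dz": 0,"roll": 0,"jaw": 1},
    {"dx": 0,"dy": 6,"dz": 0,"roll": 0,"jaw": 1},
    {"dx": 0,"dy": 5,"dz": 0,"roll": 0,"jaw": 1},
    {"dx": 0,"dy": 4,"dz": 0,"roll": 0,"jaw": 1},
    {"dx": 0,"dy": 3,"dz": 0,"roll": 0,"jaw": 1},
  ],
)

```text
time_s: 8.87
ee_pos: [0.5459, -0.0679, 0.0242]
eef_rot: [3.142, 0.001, 2.824]
force: [-4.8, -1.0, 12.7]
grip_width: 0.0008
grip_force: 6.6
```

```bash
python3 m.py
```

```text
carriage top along [ 94.6 103.6 250.8 279.3]
tcp along 122.23862415079557 [ 0.54597052 -0.06751488  0.02413441] [-2.99322235  1.25931016 12.09167091] 8.9167
```

send_rows(
  rows=[
    {"dx": 0,"dy": 2.5,"dz": 0,"roll": 0,"jaw": 1},
    {"dx": 0,"dy": 2.5,"dz": 0,"roll": 0,"jaw": 1},
    {"dx": 0,"dy": 2.5,"dz": 0,"roll": 0,"jaw": 1},
    {"dx": 0,"dy": 2.5,"dz": 0,"roll": 0,"jaw": 1},
    {"dx": 0,"dy": 2.5,"dz": 0,"roll": 0,"jaw": 1},
    {"dx": 0,"dy": 2,"dz": 0,"roll": 0,"jaw": 1},
  ],
)

```text
time_s: 9.42
ee_pos: [0.5503, -0.0543, 0.0242]
eef_rot: [3.142, 0.0, 2.824]
force: [-5.0, 0.1, 12.4]
grip_width: 0.0001
grip_force: 6.6
```

send_rows(
  rows=[
    {"dx": 0,"dy": 2,"dz": 0,"roll": 0,"jaw": 1},
    {"dx": 0,"dy": 2,"dz": 0,"roll": 0,"jaw": 1},
    {"dx": 0,"dy": 2,"dz": 0,"roll": 0,"jaw": 1},
    {"dx": 0,"dy": 0,"dz": 0,"roll": 0,"jaw": 1},
  ],
)

```text
time_s: 9.75
ee_pos: [0.5522, -0.0484, 0.0241]
eef_rot: [3.141, 0.001, 2.824]
force: [-4.2, 1.6, 12.7]
grip_width: 0.0002
grip_force: 6.2
```

```bash
python3 m.py
```

```text
carriage top along [115.  122.9 249.3 274. ]
tcp along 142.3620894521535 [ 0.5522237  -0.0483876   0.02410856] [-3.43948251  1.62743401 12.77852078] 9.8
```

send_rows(
  rows=[
    {"dx": 0,"dy": 1.5,"dz": 0,"roll": 0,"jaw": 1},
    {"dx": 0,"dy": 1.5,"dz": 0,"roll": 0,"jaw": 1},
    {"dx": 0,"dy": 0,"dz": 0,"roll": 0,"jaw": 1},
  ],
)

```text
time_s: 10.05
ee_pos: [0.5531, -0.0456, 0.0241]
eef_rot: [3.141, 0.001, 2.824]
force: [-3.7, 1.0, 12.4]
grip_width: 0.0002
grip_force: 6.3
```

send_rows(
  rows=[
    {"dx": 0,"dy": 1.5,"dz": 0,"roll": 0,"jaw": 1},
    {"dx": 0,"dy": 1.5,"dz": 0,"roll": 0,"jaw": 1},
    {"dx": 0,"dy": 0,"dz": 0,"roll": 0,"jaw": 1},
  ],
)

```text
time_s: 10.3
ee_pos: [0.5541, -0.0428, 0.0241]
eef_rot: [3.141, 0.001, 2.824]
force: [-3.8, 1.1, 12.9]
grip_width: 0.0009
grip_force: 6.3
```

send_rows(
  rows=[
    {"dx": 0,"dy": 1.5,"dz": 0,"roll": 0,"jaw": 1},
    {"dx": 0,"dy": 1.5,"dz": 0,"roll": 0,"jaw": 1},
    {"dx": 0,"dy": 0,"dz": 0,"roll": 0,"jaw": 1},
  ],
)

```text
time_s: 10.55
ee_pos: [0.555, -0.0399, 0.0241]
eef_rot: [3.141, 0.001, 2.824]
force: [-3.6, 1.7, 12.5]
grip_width: 0.0008
grip_force: 6.3
```

```bash
python3 m.py
```

```text
carriage top along [124.4 132.4 251.5 278.6]
tcp along 151.25968100109253 [ 0.55503144 -0.03994457  0.02413126] [-3.69082056  0.76468308 12.62470974] 10.6
```

send_rows(
  rows=[
    {"dx": 0,"dy": 1.5,"dz": 0,"roll": 0,"jaw": 1},
    {"dx": 0,"dy": 1.5,"dz": 0,"roll": 0,"jaw": 1},
    {"dx": 0,"dy": 0,"dz": 0,"roll": 0,"jaw": 1},
  ],
)

```text
time_s: 10.85
ee_pos: [0.5559, -0.0371, 0.0241]
eef_rot: [3.141, 0.0, 2.824]
force: [-3.8, 0.8, 12.6]
grip_width: 0.0009
grip_force: 6.3
```

send_rows(
  rows=[
    {"dx": 0,"dy": 1.5,"dz": 0,"roll": 0,"jaw": 1},
    {"dx": 0,"dy": 1.5,"dz": 0,"roll": 0,"jaw": 1},
    {"dx": 0,"dy": 0,"dz": 0,"roll": 0,"jaw": 1},
  ],
)

```text
time_s: 11.1
ee_pos: [0.5568, -0.0355, 0.0243]
eef_rot: [-3.14, 0.001, 2.824]
force: [-6.0, -7.2, 13.8]
grip_width: 0.0007
grip_force: 7.0
```

```bash
python3 m.py;  python3 - <<'E'
from h import *
s=camera("scene")
save("end.png",cv2.resize(s["frame"][170:270,240:390],None,fx=4,fy=4,interpolation=cv2.INTER_CUBIC))
E
```

```text
carriage top along [126.4 134.2 249.1 278.9]
tcp along 156.07356740768515 [ 0.55678152 -0.03545258  0.02427075] [-5.75819993 -6.70845595 13.76574176] 11.15
```

View pics/end.png

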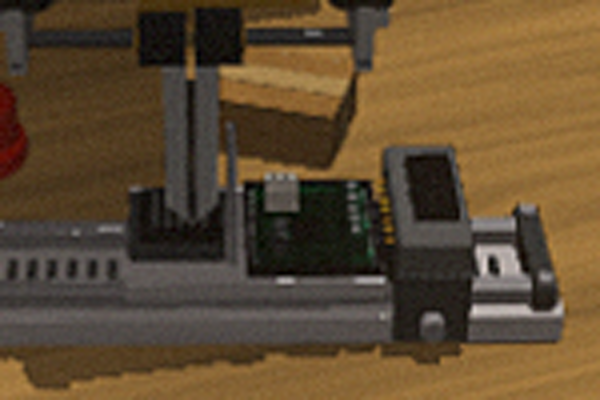

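The carriage's leading end is at the contact block, around (390,270) in the crop. The push force has jumped from about 0 to 8 N, so it is on the bumper. I'll push a little more to seat it, then let the button up slowly while still pushing.

send_rows(
  rows=[
    {"dx": 0,"dy": 1,"dz": 0,"roll": 0,"jaw": 1},
    {"dx": 0,"dy": 0,"dz": 0,"roll": 0,"jaw": 1},
    {"dx": 0,"dy": 0,"dz": 0,"roll": 0,"jaw": 1},
  ],
)

```text
time_s: 11.45
ee_pos: [0.5572, -0.0347, 0.0243]
eef_rot: [-3.14, 0.001, 2.824]
force: [-5.4, -8.1, 13.5]
grip_width: 0.0004
grip_force: 6.9
```

```bash
python3 m.py
```

```text
carriage top along [126.5 135.9 250.6 277.5]
tcp along 156.9387001328642 [ 0.55718142 -0.03467336  0.02429556] [-5.06104606 -8.34162457 13.3148486 ] 11.5
```

The tip now slips on the button, at the friction limit. I'll slide it on to the plate so the push holds during release.

send_rows(
  rows=[
    {"dx": 0,"dy": 1.5,"dz": 0,"roll": 0,"jaw": 1},
    {"dx": 0,"dy": 1,"dz": 0,"roll": 0,"jaw": 1},
    {"dx": 0,"dy": 0,"dz": 0,"roll": 0,"jaw": 1},
  ],
)

```text
time_s: 11.75
ee_pos: [0.5581, -0.0323, 0.0243]
eef_rot: [-3.14, 0.002, 2.824]
force: [-4.0, -7.0, 12.9]
grip_width: 0.0002
grip_force: 6.6
```

send_rows(
  rows=[
    {"dx": 0,"dy": 1,"dz": 0,"roll": 0,"jaw": 1},
    {"dx": 0,"dy": 0,"dz": 0,"roll": 0,"jaw": 1},
  ],
)

```text
time_s: 11.92
ee_pos: [0.5585, -0.0314, 0.0243]
eef_rot: [-3.14, 0.002, 2.824]
force: [-4.4, -8.1, 12.7]
grip_width: 0.0005
grip_force: 6.5
```

send_rows(
  rows=[
    {"dx": 0,"dy": 1,"dz": 0,"roll": 0,"jaw": 1},
    {"dx": 0,"dy": 0,"dz": 0,"roll": 0,"jaw": 1},
  ],
)

```text
time_s: 12.08
ee_pos: [0.5587, -0.0307, 0.0243]
eef_rot: [-3.14, 0.002, 2.824]
force: [-4.5, -9.8, 12.9]
grip_width: 0.0005
grip_force: 7.4
```

send_rows(
  rows=[
    {"dx": 0,"dy": 1,"dz": 0,"roll": 0,"jaw": 1},
    {"dx": 0,"dy": 0,"dz": 0,"roll": 0,"jaw": 1},
  ],
)

```text
time_s: 12.25
ee_pos: [0.5587, -0.0307, 0.0244]
eef_rot: [-3.138, 0.001, 2.824]
force: [-7.4, -17.6, 15.0]
grip_width: 0.0005
grip_force: 10.9
```

The tip is now firm against the plate and the TCP has stopped, so the carriage is fully home. I'll ease the push slightly and lift slowly.

send_rows(
  rows=[
    {"dx": 0,"dy": -0.4,"dz": -1,"roll": 0,"jaw": 1},
    {"dx": 0,"dy": 0,"dz": -1.5,"roll": 0,"jaw": 1},
    {"dx": 0,"dy": 0,"dz": -1.5,"roll": 0,"jaw": 1},
    {"dx": 0,"dy": 0,"dz": -1.5,"roll": 0,"jaw": 1},
    {"dx": 0,"dy": 0,"dz": -1.5,"roll": 0,"jaw": 1},
    {"dx": 0,"dy": 0,"dz": -1.5,"roll": 0,"jaw": 1},
    {"dx": 0,"dy": 0,"dz": 0,"roll": 0,"jaw": 1},
    {"dx": 0,"dy": 0,"dz": 0,"roll": 0,"jaw": 1},
  ],
)

```text
time_s: 12.92
ee_pos: [0.5577, -0.0302, 0.0309]
eef_rot: [-3.139, -0.002, 2.824]
force: [-3.0, -12.2, -2.8]
grip_width: 0.0003
grip_force: 6.1
```

```bash
python3 m.py
```

```text
carriage top along [126.5 136.  251.8 279.5]
tcp along 161.35552455133356 [ 0.55765084 -0.03017827  0.03092563] [ -2.14334699 -10.88871914  -3.62683461] 12.9667
```

The button is up and the tip still pushes with 11 N. I'll lift a touch more, back off the plate, then rise clear.

send_rows(
  rows=[
    {"dx": 0,"dy": 0,"dz": -1.5,"roll": 0,"jaw": 1},
    {"dx": 0,"dy": -1,"dz": -1,"roll": 0,"jaw": 1},
    {"dx": 0,"dy": -2,"dz": -0.5,"roll": 0,"jaw": 1},
    {"dx": 0,"dy": -2,"dz": -1,"roll": 0,"jaw": 1},
    {"dx": 0,"dy": -1,"dz": -5,"roll": 0,"jaw": 1},
    {"dx": 0,"dy": 0,"dz": -15,"roll": 0,"jaw": 1},
    {"dx": 0,"dy": 0,"dz": -25,"roll": 0,"jaw": 1},
    {"dx": 0,"dy": 0,"dz": -25,"roll": 0,"jaw": 1},
    {"dx": 0,"dy": 0,"dz": -25,"roll": 0,"jaw": 1},
    {"dx": 0,"dy": 0,"dz": -25,"roll": 0,"jaw": 1},
    {"dx": 0,"dy": 0,"dz": 0,"roll": 0,"jaw": 1},
    {"dx": 0,"dy": 0,"dz": 0,"roll": 0,"jaw": 1},
  ],
)

```text
time_s: 13.97
ee_pos: [0.5572, -0.0343, 0.1573]
eef_rot: [3.141, 0.003, 2.824]
force: [-0.1, -0.8, -0.7]
grip_width: 0.0007
grip_force: 0.0
```

```bash
python3 m.py;  python3 - <<'E'
from h import *
s=camera("scene");c=camera("side");P=pts(c);Q=pts(s);o=np.array([.5095,-.1842])
d=np.array([np.cos(np.radians(71.8)),np.sin(np.radians(71.8))]);n=np.array([-d[1],d[0]])
for nm,X in(("side",P),("scene",Q)):
    al=(X[...,:2]-o)@d*1000;lt=(X[...,:2]-o)@n*1000
    m=(abs(lt)<15)&(abs(al-150)<14)&(X[...,2]>.05)&(X[...,2]<.075);print(nm,"button z",np.median(X[m][:,2]),m.sum())
    m=(abs(lt)<26)&(abs(al-176)<9)&(X[...,2]>.08)&(X[...,2]<.095);print("plate",al[m].mean(),m.sum(),"expect ~25.5+travel")
A=cv2.resize(s["frame"][150:320,120:390],(540,340));B=cv2.resize(c["frame"][140:340,200:330],(221,340))
save("fin.png",np.hstack([A,B]))
E
```

```text
carriage top along [126.5 136.  250.  279.2]
tcp along 157.11874447290566 [ 0.55660112 -0.03429304  0.15585836] [ 0.35067505 -0.25677859  0.13409049] 14.0167
side button z 0.06204120466945573 216
plate 174.2624267185935 137 expect ~25.5+travel
scene button z 0.05996443477081266 133
plate 176.66434626816948 27 expect ~25.5+travel
```

View pics/fin.png

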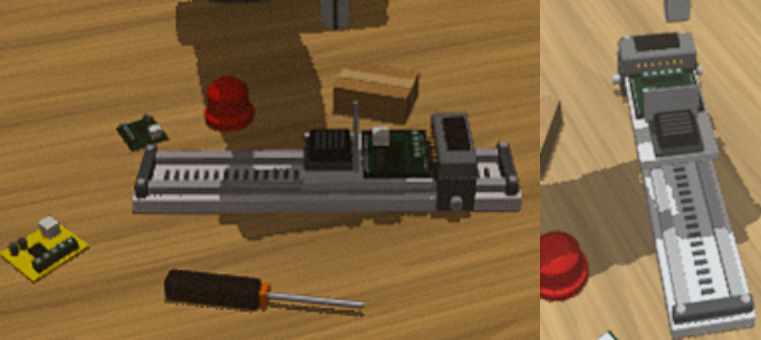

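The final views show the carriage against the contact block at about (433,165), the button up at 0.062 and the board in its nest. The sounder, carton and screwdriver are where they were, and the gripper is clear. Handing in.

```bash
python3 -c "
from station import *
print(hand_in())"
```

```text
the job is handed in; nothing more can be done
None
```

I slid the carriage home against the contact block and let the button spring back up to lock it there. The board stayed in its nest and nothing around the slide was disturbed; I handed it in at about 14 s, but `hand_in()` gave no verdict.

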